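# Check the spring catches of a showcase plinth

## Task

Check the three brass push catches on the dark showcase plinth: with closed fingers press each button gently straight down until it clicks and stays down, and give up on a catch that has not clicked at about 15 N (never press any of them with more than 20 N). Leave the two good ones clicked down; one is too stiff, so after trying it let it come back up and set the orange marker ring flat on the plinth around its button. Leave everything else on the bench alone.

Things in the scene. Friction and masses are not known exactly. Their poses are not given: they have to be found in the camera images.
- plinth: fixed dark wooden showcase plinth with gilt lines, 110 mm deep (its x), 300 mm long (its y), flat top 60 mm above the table; origin at the centre of its underside, z up. Three brass push catches stand in its top along its y axis, 85 mm apart, the middle one at the plinth's centre
- button_a: brass button of the left catch (+85 mm along the plinth's y, seen from the robot): head 24 mm across and 7 mm thick on a 14 mm stem, head's top face 30 mm above the plinth's top when out. Origin at the centre of the head's top face, it moves with the button; z up
- catch_a (a joint): how far the left button is pushed in, m: 0 out, 0.018 hard stop; a 1 N spring returns it. From 0.001 on the force rises; a good catch lets go at 5 to 10 N after about 7 mm, is past its dead point at about 0.010, then snaps down ahead of the finger and stays at about 0.0155. The stiff one (any of them, same look) rises about 5 N per mm, would not click even at 30 N, and comes back out when let go
- button_b: brass button of the middle catch (0 mm along the plinth's y, seen from the robot): head 24 mm across and 7 mm thick on a 14 mm stem, head's top face 30 mm above the plinth's top when out. Origin at the centre of the head's top face, it moves with the button; z up
- catch_b (a joint): how far the middle button is pushed in, m: 0 out, 0.018 hard stop; a 1 N spring returns it. From 0.001 on the force rises; a good catch lets go at 5 to 10 N after about 7 mm, is past its dead point at about 0.010, then snaps down ahead of the finger and stays at about 0.0155. The stiff one (any of them, same look) rises about 5 N per mm, would not click even at 30 N, and comes back out when let go
- button_c: brass button of the right catch (-85 mm along the plinth's y, seen from the robot): head 24 mm across and 7 mm thick on a 14 mm stem, head's top face 30 mm above the plinth's top when out. Origin at the centre of the head's top face, it moves with the button; z up
- catch_c (a joint): how far the right button is pushed in, m: 0 out, 0.018 hard stop; a 1 N spring returns it. From 0.001 on the force rises; a good catch lets go at 5 to 10 N after about 7 mm, is past its dead point at about 0.010, then snaps down ahead of the finger and stays at about 0.0155. The stiff one (any of them, same look) rises about 5 N per mm, would not click even at 30 N, and comes back out when let go
- collar: loose orange plastic marker ring, 50 mm outside, 34 mm hole, 24 mm high, about 50 g, lying flat on the table; origin at the centre of its underside, z up
- tape: bystander, loose: cardboard-brown roll of tape, a ring 90 mm across and 25 mm high; origin at the centre of its underside
- jar: bystander, loose: amber glass jar with black cap, 60 mm across, 75 mm high; origin at the centre of its underside
- tin: bystander, loose: plain steel can, 72 mm across, 80 mm high; origin at the centre of its underside
- screwdriver: bystander, loose: screwdriver with red handle lying on the table; origin under its middle, x axis along it towards the tip
- brush: bystander, loose: brush with light wooden handle lying on the table; origin under its middle, x axis along it
- rosette: bystander, loose: gilt rosette, a low round ornament 52 mm across and 20 mm high; origin at the centre of its underside
- sanding_block: bystander, loose: cork sanding block 70 x 45 x 30 mm; origin at the centre of its underside
Mind the look-alikes: they are no part of the job. Leave any purple or turquoise look-alike of the collar alone.

How it is judged:
By the outcome, as a careful person would: the job done as asked, in the order asked, and still so for the second after the job is handed in, with the robot touching nothing.
It also fails if it takes over 64 s, if anything falls off the work surface, if the arm or the gripper's body presses on something with over 40 N, if the wrist force passes 120 N, or if a joint passes its speed limit or range.

## Robot

A 6-joint arm with a two-finger parallel gripper is mounted at the origin on the work surface. World frame = base frame: x ahead of the robot, y to its left, z up, the work surface at z = 0. Lengths are in m, angles in degrees, forces in N, time in s.
With the tool pointing down it reaches from about 0.3 to 0.75 m from the base axis. Payload 8.5 kg.
Tool frame: the origin (TCP) lies at the very end of the fingers, on their centre line; the grasp point (between the pads) lies 19 mm behind it (env.hold_point_z is the distance from the TCP to the grasp point, in m); z points along the fingers, y is the line along which they close (so a half turn about z gives the same grasp; the last joint's range is limited). The gripper opens to 85 mm and grips with 20 to 120 N. Pads are 22 mm wide; open, the fingers measure 114 mm over their backs; the gripper's body (76 mm by 85 mm) begins 54 mm behind the grasp point. The pads swing forward as they close: fully open they stand 13 mm farther back than shut.
Start: joints at [-89.055, 21.807, 74.336, -0, 83.858, -12.336], TCP at [0.126, -0.535, 0.231] pointing down, gripper open.
Joint ranges: [-178.18, 178.18], [-50.72, 133.34], [12.68, 142.11], [-81.47, 261.47], [9.98, 163.14], [-165.26, 165.26]. Speed limits (degrees/s): [136.94, 136.94, 180, 180, 180, 180].

## Interface

Orientations are given as a 3x3 rotation matrix whose columns are the frame's x, y, z axes.
In Python, from rig import env, optics gives the robot as it stands.
- The arm moves only by the shell command python3 -m jog 'ROWS' [OPENING] [FORCE]. ROWS is JSON, a list of rows, each an object with "linear": the shift along the tool's x, y, z in units of 40 mm (1.0 is 40 mm), a list of three; "roll": the turn about the tool's z in units of 5 degrees (1.0 is 5 degrees). A call has 1 to 12 rows; each row shifts and turns the commanded pose from where the row before left it, along the tool's axes as they then stand; what a row does not reach is not made up. A row lasts 1/12 s, in which the tool goes at most 41.7 mm and 7.16 degrees, less where a joint would pass 70% of its speed; a pose out of reach is approached as far as the arm can. A call is refused whole if a number of a shift passes 1 or a number of a turn 1, either way. A call with a gripper value outside its range is refused whole. OPENING is the opening, from -1 (shut) to 1 (fully open), set as the call begins (- or left out, the last holds). The fingers move at their own pace and stop on an object; FORCE is the grip in N (left out, the last holds). Time passes only in rows, so rows that do not move let the fingers close. It gives the time, the measured TCP pose, the force, the opening and the grip force at its end, in the units of the state.
- env.observe(): the state, without advancing time (a new reading comes with each control period).
- optics.get_image(name): name is "side" or "top" or "wrist"; returns the picture (384x512x3 uint8, red, green, blue); there is no depth.
- optics.calibration(name): a dict with "fov_y" (degrees; the focal length in pixels is half the picture's height over the tangent of half this angle, whatever the lens; pixels are square), "cx", "cy" (the principal point, pixels), "T" (4x4, takes a point from camera to world coordinates). Camera axes: x right, y down, z forward; pixel columns grow to the right and rows downward; lengths in m; the calibration is good to about 2 mm. A picture is of the moment at which its call begins: read the wrist's pose just before it. calibration takes no time and is no camera call; for the wrist camera it gives the pose at the moment of the call.
- env.close_job(): hands the job in; it is judged then, once.
The state is a dict: "time_s": time; "q": joint angles; "qvel": joint speeds; "joint_efforts": joint torques, N m; "position": TCP position; "tool_rot": TCP orientation; "ft_force": force on the tool from outside, world axes, zero at the start; "wrist_torque": the same for the moment, N m; "grip_width": finger opening in m; "gripper_force": force on a finger pad.
Only numpy, scipy, OpenCV 4.12 (cv2) and the standard library are available. Lean on these libraries where they do the work, as an engineer would, in place of code of your own. Each camera call takes 0.05 s, during which the arm holds its last target. There are 200 camera calls.

## Working session

There is one attempt and no reset: what is moved stays moved. The work goes in short steps, Python scripts to look and compute and a shell command to move; the robot and the scene stay as the last step left them, time stands still between calls to the robot, and variables do not carry over. Pictures are saved under pics/ and viewed, at most 10 in all, crops included, and the job is handed in when it is done.

```bash
mkdir -p pics; ls; cat > h.py <<'E'
import numpy as np, cv2
from rig import env, optics
def grab(n,f):
    c=optics.calibration(n); im=optics.get_image(n); cv2.imwrite(f'pics/{f}.png',cv2.cvtColor(im,cv2.COLOR_RGB2BGR)); np.save(f'pics/{f}.npy',np.array([c['fov_y'],c['cx'],c['cy'],*np.array(c['T']).ravel()])); return im
def ray(f,u,v):
    a=np.load(f'pics/{f}.npy'); F=192/np.tan(np.radians(a[0]/2)); T=a[3:].reshape(4,4)
    d=T[:3,:3]@np.array([(u-a[1])/F,(v-a[2])/F,1]); return T[:3,3],d
def plane(f,u,v,z):
    o,d=ray(f,u,v); return o+d*(z-o[2])/d[2]
def tri(r1,r2):
    (o1,d1),(o2,d2)=r1,r2
    s=np.linalg.lstsq(np.stack([d1,-d2],1),o2-o1,rcond=None)[0]
    p,q=o1+s[0]*d1,o2+s[1]*d2; return (p+q)/2,np.linalg.norm(p-q)
E
python3 - <<'E'
from h import *
s=env.observe(); print(s['position'],np.round(s['tool_rot'],3),s['ft_force'],s['time_s'])
for n in('top','side','wrist'):
    grab(n,n+'0'); c=optics.calibration(n); print(n,c['fov_y'],c['cx'],c['cy'],np.round(c['T'],3).tolist())
t=np.hstack([cv2.imread('pics/top0.png'),cv2.imread('pics/side0.png')]); 
E
```

```text
pics
[ 0.1263458  -0.53497819  0.23070784] [[ 0.973  0.23  -0.   ]
 [ 0.23  -0.973  0.001]
 [ 0.    -0.001 -1.   ]] [-0.75699842 -0.89645837 -0.37052272] 0.0
top 53.268600832066035 251.0934185351698 192.72715021517615 [[-0.006, -0.99, 0.138, 0.407], [-1.0, 0.005, -0.006, -0.019], [0.005, -0.138, -0.99, 1.075], [0.0, 0.0, 0.0, 1.0]]
side 47.3569207375779 255.90006590838308 195.09529100160805 [[0.965, -0.123, 0.229, 0.222], [-0.26, -0.489, 0.832, -1.167], [0.01, -0.863, -0.505, 0.764], [0.0, 0.0, 0.0, 1.0]]
wrist 68.79117268934196 257.3377968364738 190.39909239035984 [[0.231, -0.931, -0.282, 0.199], [-0.973, -0.221, -0.065, -0.519], [-0.001, 0.289, -0.957, 0.375], [0.0, 0.0, 0.0, 1.0]]
```

View pics/top0.png

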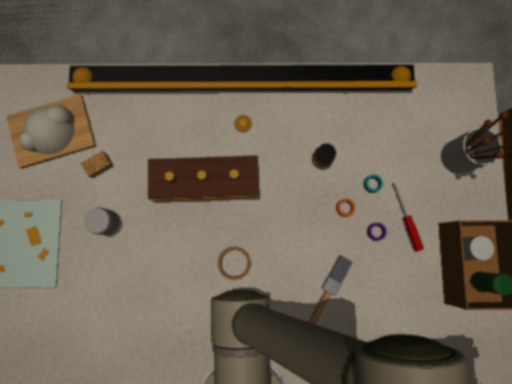

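View pics/side0.png

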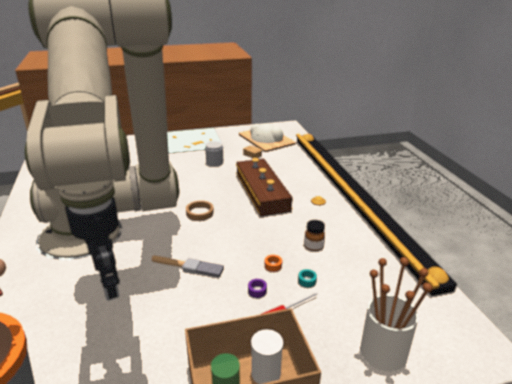

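The top view shows the orange ring at (345,207) and the buttons at (169,176), (202,175), (234,174). In the side view the ring is at (273,262) and the buttons at about (256,162), (263,171), (270,186).

```bash
python3 - <<'E'
from h import *
def blobs(f,lo,hi,roi,mn=8):
    im=cv2.imread(f'pics/{f}.png'); h=cv2.cvtColor(im,cv2.COLOR_BGR2HSV); m=cv2.inRange(h,lo,hi)
    M=np.zeros_like(m); x0,y0,x1,y1=roi; M[y0:y1,x0:x1]=m[y0:y1,x0:x1]
    n,l,st,c=cv2.connectedComponentsWithStats(M)
    return [(st[i].tolist(),np.round(c[i],2).tolist()) for i in range(1,n) if st[i][4]>=mn]
for f,r1,r2 in(('top0',(150,160,258,190),(325,190,362,225)),('side0',(238,150,290,205),(258,248,290,275))):
    print(f,'btn',blobs(f,(15,120,130),(35,255,255),r1)); print(f,'ring',blobs(f,(5,150,100),(18,255,255),r2))
# button heads: top-plane & ring planes from top
for u,v in((169.5,176),(202,175),(234,174)): print(plane('top0',u,v,.09))
print(plane('top0',345,207.5,.024))
E
python3 - <<'E'
import cv2,numpy as np
a=cv2.imread('pics/side0.png')[145:220,225:300]; b=cv2.imread('pics/top0.png')[150:210,140:265]
a=cv2.resize(a,(400,400),interpolation=2);b=cv2.resize(b,(400,192),interpolation=2)
c=np.zeros((400,800,3),np.uint8);c[:,:400]=a;c[:192,400:]=b;cv2.imwrite('pics/crop.png',c)
E
```

```text
top0 btn [([198, 171, 7, 7, 41], [201.1, 174.27]), ([230, 170, 8, 7, 41], [233.71, 173.07]), ([166, 173, 7, 6, 35], [168.77, 175.43])]
top0 ring [([337, 199, 18, 17, 134], [345.75, 207.13])]
side0 btn [([246, 150, 15, 4, 38], [253.74, 150.92]), ([252, 157, 7, 5, 30], [255.1, 159.2]), ([259, 167, 8, 6, 33], [262.21, 169.67]), ([266, 179, 9, 5, 36], [269.89, 181.14])]
side0 ring [([265, 255, 17, 16, 207], [272.85, 262.65])]
[0.58931135 0.18821825 0.09      ]
[0.59154756 0.10341073 0.09      ]
[0.5937938  0.01977444 0.09      ]
[ 0.5107589  -0.28415372  0.024     ]
```

View pics/crop.png

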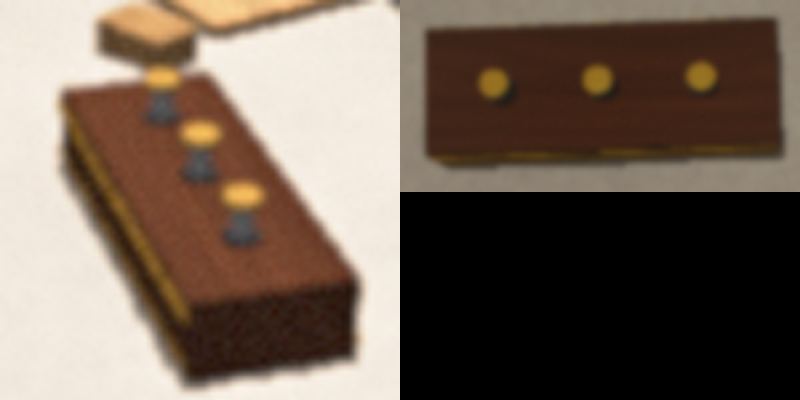

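The crop shows the three buttons, all out, on the plinth. The colour blobs match the heads.

```bash
python3 - <<'E'
from h import *
for n,a,b in(('a',(168.77,175.43),(255.1,159.2)),('b',(201.1,174.27),(262.21,169.67)),('c',(233.71,173.07),(269.89,181.14)),('ring',(345.75,207.13),(272.85,262.65))):
    print(n,tri(ray('top0',*a),ray('side0',*b)),plane('top0',*a,.09 if n!='ring' else .02),plane('side0',*b,.09 if n!='ring' else .012))
E
```

```text
a (array([0.59137476, 0.19025716, 0.0892274 ]), np.float64(0.0007955512268208673)) [0.59083383 0.19015899 0.09      ] [0.59136805 0.18873746 0.09      ]
b (array([0.59392066, 0.10587444, 0.08897479]), np.float64(0.0004555444554826929)) [0.59349919 0.10578553 0.09      ] [0.5935956  0.10396354 0.09      ]
c (array([0.59610304, 0.02061299, 0.08940842]), np.float64(0.0005671560397888417)) [0.59627202 0.02053395 0.09      ] [0.59547428 0.01954029 0.09      ]
ring (array([ 0.51310682, -0.28886342,  0.01412119]), np.float64(0.0007023333587402883)) [ 0.51217369 -0.28728616  0.02      ] [ 0.5142918  -0.28638732  0.012     ]
```

```bash
python3 -m jog '[{"linear":[0,0,0],"roll":0.89},{"linear":[0,0,0],"roll":0.89},{"linear":[0,0,0],"roll":0.88},{"linear":[0.6,-0.7,0],"roll":0},{"linear":[0.6,-0.7,0],"roll":0},{"linear":[0.6,-0.7,0],"roll":0},{"linear":[0.6,-0.7,0],"roll":0},{"linear":[0.6,-0.7,0],"roll":0},{"linear":[0.6,-0.7,0],"roll":0},{"linear":[0.6,-0.7,0],"roll":0},{"linear":[0.6,-0.7,0],"roll":0},{"linear":[0.6,-0.7,0],"roll":0}]' -1 20; python3 -m jog '[{"linear":[0.6,-0.7,0],"roll":0},{"linear":[0.6,-0.7,0],"roll":0},{"linear":[0.6,-0.7,0],"roll":0},{"linear":[0.6,-0.7,0],"roll":0},{"linear":[0.6,-0.7,0],"roll":0},{"linear":[0.6,-0.7,0],"roll":0},{"linear":[0.6,-0.7,0],"roll":0},{"linear":[0.6,-0.7,0],"roll":0},{"linear":[0.6,-0.7,0],"roll":0},{"linear":[0,0,0],"roll":0},{"linear":[0,0,0],"roll":0}]'; python3 -c "
from h import *
print(np.round(env.observe()['tool_rot'],4))"
```

```text
time_s: 1.15
position: [0.3432, -0.2817, 0.2313]
tool_rot: [[1.0, -0.001, -0.0], [-0.001, -1.0, 0.0], [-0.0, -0.0, -1.0]]
ft_force: [0.6, -0.6, -0.8]
grip_width: -0.0003
gripper_force: 0.0
time_s: 2.07
position: [0.5589, -0.03, 0.2306]
tool_rot: [[1.0, 0.003, -0.001], [0.003, -1.0, 0.0], [-0.001, -0.0, -1.0]]
ft_force: [-0.8, -0.2, 0.3]
grip_width: -0.0006
gripper_force: 0.0
[[ 1.0e+00  2.6e-03 -1.2e-03]
 [ 2.6e-03 -1.0e+00  3.0e-04]
 [-1.2e-03 -3.0e-04 -1.0e+00]]
```

```bash
python3 - <<'E'
from h import *
grab('wrist','w1')
im=cv2.imread('pics/w1.png'); h=cv2.cvtColor(im,cv2.COLOR_BGR2HSV); m=cv2.inRange(h,(12,110,110),(38,255,255))
n,l,st,c=cv2.connectedComponentsWithStats(m)
for i in range(1,n):
    if st[i][4]>60: print(st[i],c[i],plane('w1',*c[i],.0895))
E
```

```text
[215   0  37  12 325] [232.77230769   4.47384615] [ 0.71857548 -0.00836291  0.0895    ]
[  0  84 268   9 442] [131.260181    88.00678733] [0.64878206 0.09019365 0.0895    ]
[195 131  24  24 436] [206.86009174 142.41055046] [0.59736612 0.02045139 0.0895    ]
[111 133  24  24 436] [122.5733945  144.75917431] [0.59470566 0.10585243 0.0895    ]
[ 27 136  24  23 430] [ 38.6372093  146.95813953] [0.59218463 0.19129657 0.0895    ]
[434 182  38  36 457] [452.39387309 199.48577681] [ 0.53750115 -0.23977918  0.0895    ]
```

View pics/w1.png

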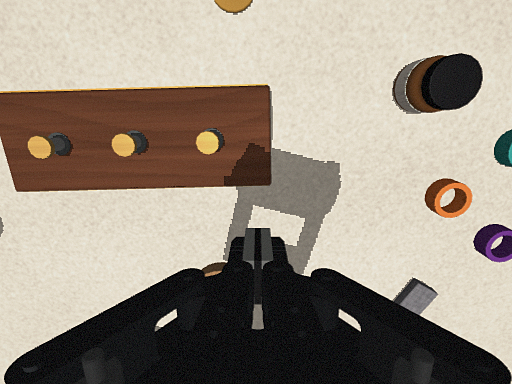

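The wrist view shows the buttons at (207,142), (123,145), (39,147) and the ring at (452,199). The button positions agree within 1.5 mm across the three cameras. I'll move over c now.

```bash
python3 -m jog '[{"linear":[0.3,-0.4,0.1],"roll":0},{"linear":[0.3,-0.4,0.4],"roll":0},{"linear":[0.2,-0.3,0.7],"roll":0},{"linear":[0.15,-0.16,0.7],"roll":0},{"linear":[0,0,0.6],"roll":0},{"linear":[0,0,0.4],"roll":0},{"linear":[0,0,0.2],"roll":0},{"linear":[0,0,0],"roll":0},{"linear":[0,0,0],"roll":0}]'
```

```text
time_s: 2.87
position: [0.5966, 0.0181, 0.1081]
tool_rot: [[1.0, -0.001, 0.001], [-0.001, -1.0, -0.0], [0.001, 0.0, -1.0]]
ft_force: [-0.9, -0.0, 0.5]
grip_width: -0.0
gripper_force: 0.0
```

```bash
python3 -m jog '[{"linear":[0,-0.06,0.15],"roll":0},{"linear":[0,0,0.15],"roll":0},{"linear":[0,0,0.1],"roll":0},{"linear":[0,0,0.04],"roll":0},{"linear":[0,0,0.03],"roll":0},{"linear":[0,0,0.03],"roll":0},{"linear":[0,0,0],"roll":0},{"linear":[0,0,0],"roll":0}]'
```

```text
time_s: 3.53
position: [0.5964, 0.0214, 0.088]
tool_rot: [[1.0, -0.0, 0.0], [-0.0, -1.0, -0.0], [0.0, 0.0, -1.0]]
ft_force: [-3.3, 0.5, 5.1]
grip_width: -0.0002
gripper_force: 3.0
```

```bash
python3 -m jog '[{"linear":[0,0,0.015],"roll":0},{"linear":[0,0,0.015],"roll":0},{"linear":[0,0,0],"roll":0},{"linear":[0,0,0],"roll":0}]'
```

```text
time_s: 3.87
position: [0.5964, 0.0214, 0.0873]
tool_rot: [[1.0, -0.0, 0.0], [-0.0, -1.0, -0.0], [0.0, 0.0, -1.0]]
ft_force: [-5.5, -0.7, 9.8]
grip_width: 0.0002
gripper_force: 4.8
```

```bash
python3 -m jog '[{"linear":[0,0,0.015],"roll":0},{"linear":[0,0,0.01],"roll":0},{"linear":[0,0,0],"roll":0},{"linear":[0,0,0],"roll":0}]'
```

```text
time_s: 4.2
position: [0.5964, 0.0214, 0.0867]
tool_rot: [[1.0, -0.0, 0.001], [-0.0, -1.0, -0.0], [0.001, 0.0, -1.0]]
ft_force: [-5.1, 0.3, 12.4]
grip_width: -0.0003
gripper_force: 6.4
```

```bash
python3 -m jog '[{"linear":[0,0,0.01],"roll":0},{"linear":[0,0,0.008],"roll":0},{"linear":[0,0,0],"roll":0},{"linear":[0,0,0],"roll":0}]'
```

```text
time_s: 4.53
position: [0.5964, 0.0214, 0.0863]
tool_rot: [[1.0, -0.0, 0.001], [-0.0, -1.0, -0.0], [0.001, 0.0, -1.0]]
ft_force: [-7.0, -0.1, 15.3]
grip_width: -0.0
gripper_force: 7.6
```

c reached 15 N at about 3.5 mm without clicking, so it is the stiff one. I'll lift off and go over b.

```bash
python3 -m jog '[{"linear":[0,0,-0.3],"roll":0},{"linear":[0,0,-0.4],"roll":0},{"linear":[0,-0.4,0],"roll":0},{"linear":[-0.05,-0.6,0],"roll":0},{"linear":[0,-0.6,0],"roll":0},{"linear":[0,-0.4,0],"roll":0},{"linear":[0,-0.1,0],"roll":0},{"linear":[0,0,0],"roll":0},{"linear":[0,0,0.2],"roll":0},{"linear":[0,0,0.2],"roll":0},{"linear":[0,0,0],"roll":0},{"linear":[0,0,0],"roll":0}]'
```

```text
time_s: 5.53
position: [0.5943, 0.1045, 0.0955]
tool_rot: [[1.0, -0.001, -0.002], [-0.001, -1.0, -0.0], [-0.002, 0.0, -1.0]]
ft_force: [-0.1, 0.6, 0.1]
grip_width: -0.0001
gripper_force: 0.0
```

Press b to about 4 mm, then read the force.

```bash
python3 -m jog '[{"linear":[0,-0.03,0.1],"roll":0},{"linear":[0,0,0.05],"roll":0},{"linear":[0,0,0.03],"roll":0},{"linear":[0,0,0.03],"roll":0},{"linear":[0,0,0],"roll":0},{"linear":[0,0,0],"roll":0}]'; 
```

```text
time_s: 6.03
position: [0.5946, 0.1065, 0.0882]
tool_rot: [[1.0, -0.0, 0.0], [-0.0, -1.0, -0.0], [0.0, 0.0, -1.0]]
ft_force: [-0.4, -0.2, 1.1]
grip_width: 0.0004
gripper_force: 0.9
```

```bash
python3 -m jog '[{"linear":[0,0,0.025],"roll":0},{"linear":[0,0,0.025],"roll":0},{"linear":[0,0,0.025],"roll":0},{"linear":[0,0,0.025],"roll":0},{"linear":[0,0,0],"roll":0}]'; python3 -m jog '[{"linear":[0,0,0.02],"roll":0},{"linear":[0,0,0.02],"roll":0},{"linear":[0,0,0.02],"roll":0},{"linear":[0,0,0],"roll":0},{"linear":[0,0,0],"roll":0}]'
```

```text
time_s: 6.45
position: [0.5947, 0.1065, 0.0843]
tool_rot: [[1.0, -0.0, 0.001], [-0.0, -1.0, -0.0], [0.001, 0.0, -1.0]]
ft_force: [-2.5, -0.7, 4.6]
grip_width: -0.0001
gripper_force: 2.9
time_s: 6.87
position: [0.5946, 0.1065, 0.082]
tool_rot: [[1.0, -0.0, 0.001], [-0.0, -1.0, -0.0], [0.001, 0.0, -1.0]]
ft_force: [-0.7, -0.7, 5.6]
grip_width: -0.0
gripper_force: 2.6
```

```bash
python3 -m jog '[{"linear":[0,0,0.02],"roll":0},{"linear":[0,0,0.02],"roll":0},{"linear":[0,0,0.02],"roll":0},{"linear":[0,0,0],"roll":0},{"linear":[0,0,0],"roll":0}]';  python3 -m jog '[{"linear":[0,0,0.02],"roll":0},{"linear":[0,0,0.02],"roll":0},{"linear":[0,0,0],"roll":0},{"linear":[0,0,0],"roll":0}]'
```

```text
time_s: 7.28
position: [0.5944, 0.1067, 0.0788]
tool_rot: [[1.0, -0.0, -0.001], [-0.0, -1.0, 0.0], [-0.001, -0.0, -1.0]]
ft_force: [0.2, -0.1, -0.1]
grip_width: 0.0001
gripper_force: 0.0
time_s: 7.62
position: [0.5945, 0.1066, 0.0775]
tool_rot: [[1.0, -0.0, -0.0], [-0.0, -1.0, 0.0], [-0.0, -0.0, -1.0]]
ft_force: [0.3, 0.7, 0.3]
grip_width: -0.0001
gripper_force: 0.0
```

b clicked: the force dropped to zero at about 11 mm. Next is a.

```bash
python3 -m jog '[{"linear":[0,0,-0.4],"roll":0},{"linear":[0,0,-0.4],"roll":0},{"linear":[0,-0.4,0],"roll":0},{"linear":[-0.06,-0.6,0],"roll":0},{"linear":[0,-0.6,0],"roll":0},{"linear":[0,-0.4,0],"roll":0},{"linear":[0,-0.1,0],"roll":0},{"linear":[0,0,0],"roll":0},{"linear":[0,0,0.2],"roll":0},{"linear":[0,0,0.15],"roll":0},{"linear":[0,0,0],"roll":0},{"linear":[0,0,0],"roll":0}]'
```

```text
time_s: 8.62
position: [0.5921, 0.1897, 0.0949]
tool_rot: [[1.0, -0.001, -0.001], [-0.001, -1.0, -0.0], [-0.001, 0.0, -1.0]]
ft_force: [-0.3, 0.3, -0.7]
grip_width: 0.0002
gripper_force: 0.0
```

```bash
python3 -m jog '[{"linear":[0,-0.03,0.1],"roll":0},{"linear":[0,0,0.05],"roll":0},{"linear":[0,0,0.02],"roll":0},{"linear":[0,0,0.02],"roll":0},{"linear":[0,0,0],"roll":0},{"linear":[0,0,0],"roll":0}]'; 
```

```text
time_s: 9.12
position: [0.5923, 0.1917, 0.0882]
tool_rot: [[1.0, -0.0, 0.0], [-0.0, -1.0, -0.0], [0.0, 0.0, -1.0]]
ft_force: [-0.3, -1.4, 2.5]
grip_width: 0.0004
gripper_force: 0.8
```

```bash
python3 -m jog '[{"linear":[0,0,0.02],"roll":0},{"linear":[0,0,0.02],"roll":0},{"linear":[0,0,0],"roll":0}]'; 
```

```text
time_s: 9.37
position: [0.5923, 0.1917, 0.0865]
tool_rot: [[1.0, -0.0, 0.0], [-0.0, -1.0, -0.0], [0.0, 0.0, -1.0]]
ft_force: [0.1, -1.1, 2.0]
grip_width: 0.0002
gripper_force: 1.3
```

Good catch (2 N at 3.3 mm). I'll continue slowly.

```bash
python3 -m jog '[{"linear":[0,0,0.025],"roll":0},{"linear":[0,0,0.025],"roll":0},{"linear":[0,0,0.025],"roll":0},{"linear":[0,0,0],"roll":0}]'; python3 -m jog '[{"linear":[0,0,0.02],"roll":0},{"linear":[0,0,0.02],"roll":0},{"linear":[0,0,0.02],"roll":0},{"linear":[0,0,0],"roll":0},{"linear":[0,0,0],"roll":0}]'
```

```text
time_s: 9.7
position: [0.5923, 0.1917, 0.0835]
tool_rot: [[1.0, -0.0, 0.0], [-0.0, -1.0, -0.0], [0.0, 0.0, -1.0]]
ft_force: [-0.6, -2.3, 4.9]
grip_width: 0.0
gripper_force: 2.4
time_s: 10.12
position: [0.5922, 0.1918, 0.0808]
tool_rot: [[1.0, -0.0, -0.0], [-0.0, -1.0, 0.0], [-0.0, -0.0, -1.0]]
ft_force: [0.4, -0.7, 1.3]
grip_width: -0.0
gripper_force: 0.9
```

```bash
python3 -m jog '[{"linear":[0,0,0.02],"roll":0},{"linear":[0,0,0.02],"roll":0},{"linear":[0,0,0.02],"roll":0},{"linear":[0,0,0],"roll":0},{"linear":[0,0,0],"roll":0}]'
```

```text
time_s: 10.53
position: [0.5919, 0.1919, 0.0783]
tool_rot: [[1.0, -0.0, -0.001], [-0.0, -1.0, 0.0], [-0.001, -0.0, -1.0]]
ft_force: [-0.0, 0.6, 0.6]
grip_width: -0.0004
gripper_force: 0.0
```

a clicked too. I'll go 1 mm deeper to be sure, then lift and travel to view the ring.

```bash
python3 -m jog '[{"linear":[0,0,0.02],"roll":0},{"linear":[0,0,0],"roll":0},{"linear":[0,0,-0.6],"roll":0},{"linear":[0,0,-0.9],"roll":0},{"linear":[0,0,-0.9],"roll":0},{"linear":[0,0.1,-0.9],"roll":0},{"linear":[-0.2,0.7,-0.5],"roll":0},{"linear":[-0.26,0.9,0],"roll":0},{"linear":[-0.26,0.9,0],"roll":0},{"linear":[-0.26,0.9,0],"roll":0},{"linear":[-0.26,0.9,0],"roll":0},{"linear":[-0.26,0.9,0],"roll":0}]'; python3 -m jog '[{"linear":[-0.26,0.9,0],"roll":0},{"linear":[-0.26,0.9,0],"roll":0},{"linear":[-0.26,0.9,0],"roll":0},{"linear":[-0.26,0.9,0],"roll":0},{"linear":[-0.26,0.9,0],"roll":0},{"linear":[-0.26,0.9,0],"roll":0},{"linear":[-0.26,0.9,0],"roll":0},{"linear":[-0.2,0.8,0],"roll":0},{"linear":[-0.1,0.4,0],"roll":0},{"linear":[0,0,0],"roll":0},{"linear":[0,0,0],"roll":0}]' 0.7
python3 - <<'E'
from h import *
for f in('wrist','side'): grab(f,f[0]+'2')
im=cv2.imread('pics/w2.png'); h=cv2.cvtColor(im,cv2.COLOR_BGR2HSV); m=cv2.inRange(h,(5,150,100),(18,255,255))
cs,_=cv2.findContours(m,cv2.RETR_EXTERNAL,cv2.CHAIN_APPROX_NONE)
for c in cs:
    if cv2.contourArea(c)>100: print(cv2.contourArea(c),cv2.boundingRect(c),cv2.minEnclosingCircle(c))
a=cv2.imread('pics/s2.png')[145:220,225:300]
cv2.imwrite('pics/v2.png',np.hstack([im,cv2.resize(a,(288,384),interpolation=2)]))
E
```

```text
time_s: 11.53
position: [0.5312, -0.0216, 0.2299]
tool_rot: [[1.0, -0.0, 0.0], [-0.0, -1.0, -0.0], [0.0, 0.0, -1.0]]
ft_force: [0.4, -0.3, 0.5]
grip_width: 0.0
gripper_force: 0.0
time_s: 12.45
position: [0.4469, -0.3205, 0.2296]
tool_rot: [[1.0, -0.002, -0.0], [-0.002, -1.0, 0.001], [-0.0, -0.001, -1.0]]
ft_force: [0.6, 0.0, -0.2]
grip_width: 0.0727
gripper_force: 0.0
1297.5 (210, 90, 41, 43) ((230.3245086669922, 111.03203582763672), 21.293262481689453)
```

View pics/v2.png

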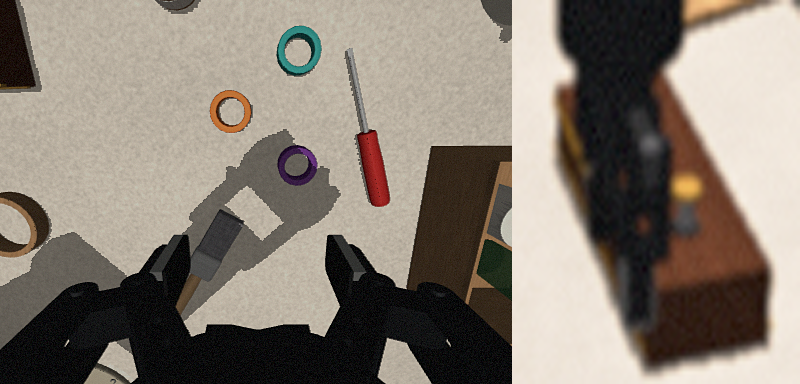

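In the wrist view the ring is at (230,111), free of the purple ring at (297,165). In the side view the arm hides a and b, and c is out again.

```bash
python3 - <<'E'
from h import *
# bbox-based centre, ring top plane
for z in(.012,.024): print(z,plane('w2',230.4,111,z),plane('w1',452.4,199.5,z))
p,q=plane('w2',209.5,111,.024),plane('w2',251.5,111,.024);print('dia',np.linalg.norm(p-q))
print(tri(ray('w2',230.4,111),ray('w1',452.4,199.5)))
im=cv2.imread('pics/w2.png'); h=cv2.cvtColor(im,cv2.COLOR_BGR2HSV)
m=cv2.inRange(h,(8,150,185),(18,255,255))
c=max(cv2.findContours(m,cv2.RETR_EXTERNAL,cv2.CHAIN_APPROX_NONE)[0],key=len);e=cv2.fitEllipse(c);print(e,plane('w2',*e[0],.024))
p=plane('w2',297,165,.024);t=plane('w2',299,50,.024);print('purple',p,'turq',t)
print(env.observe()['position'])
E
```

```text
0.012 [ 0.51481887 -0.28760957  0.012     ] [ 0.511388   -0.29673103  0.012     ]
0.024 [ 0.51503285 -0.28872828  0.024     ] [ 0.51542884 -0.2879142   0.024     ]
dia 0.05036388053282206
(array([ 0.51505059, -0.28864762,  0.02298495]), np.float64(7.683333340839756e-05))
((229.84886169433594, 111.14402770996094), (38.75187683105469, 40.63652038574219), 164.21035766601562) [ 0.51486726 -0.28806251  0.024     ]
purple [ 0.44912314 -0.37120962  0.024     ] turq [ 0.58131097 -0.36818388  0.024     ]
[ 0.44744008 -0.31917116  0.22984637]
```

```bash
python3 -m jog '[{"linear":[0.3,-0.2,0],"roll":0},{"linear":[0.6,-0.3,0],"roll":0},{"linear":[0.6,-0.27,0.3],"roll":0},{"linear":[0.2,0,0.7],"roll":0},{"linear":[0,0,0.9],"roll":0},{"linear":[0,0,0.9],"roll":0},{"linear":[0,0,0.8],"roll":0},{"linear":[0,0,0.4],"roll":0},{"linear":[0,0,0.2],"roll":0},{"linear":[0,0,0],"roll":0},{"linear":[0,0,0],"roll":0}]'
```

```text
time_s: 13.47
position: [0.5159, -0.2891, 0.0628]
tool_rot: [[1.0, 0.001, 0.001], [0.001, -1.0, -0.001], [0.001, 0.001, -1.0]]
ft_force: [0.4, 0.1, 0.1]
grip_width: 0.0724
gripper_force: 0.0
```

```bash
python3 -m jog '[{"linear":[-0.02,-0.02,0.4],"roll":0},{"linear":[0,0,0.5],"roll":0},{"linear":[0,0,0.35],"roll":0},{"linear":[0,0,0.15],"roll":0},{"linear":[0,0,0.06],"roll":0},{"linear":[0,0,0],"roll":0},{"linear":[0,0,0],"roll":0}]'; python3 -m jog '[{"linear":[0,0,0],"roll":0},{"linear":[0,0,0],"roll":0},{"linear":[0,0,0],"roll":0},{"linear":[0,0,0],"roll":0},{"linear":[0,0,0],"roll":0},{"linear":[0,0,0],"roll":0}]' -1 25
```

```text
time_s: 14.05
position: [0.515, -0.289, 0.0047]
tool_rot: [[1.0, -0.0, 0.002], [-0.0, -1.0, -0.001], [0.002, 0.001, -1.0]]
ft_force: [-0.8, -0.1, 0.1]
grip_width: 0.0726
gripper_force: 0.0
time_s: 14.55
position: [0.5148, -0.2889, 0.0046]
tool_rot: [[1.0, -0.0, 0.001], [-0.0, -1.0, -0.001], [0.001, 0.001, -1.0]]
ft_force: [-1.8, 1.3, 6.5]
grip_width: 0.0495
gripper_force: 25.2
```

```bash
python3 -m jog '[{"linear":[0,0,-0.2],"roll":0},{"linear":[0,0,-0.5],"roll":0},{"linear":[0,0,-0.8],"roll":0},{"linear":[0,0,-0.8],"roll":0},{"linear":[0,0,-0.8],"roll":0},{"linear":[0,0,-0.6],"roll":0},{"linear":[0.1,-0.3,-0.2],"roll":0},{"linear":[0.18,-0.6,0],"roll":0},{"linear":[0.2,-0.75,0],"roll":0},{"linear":[0.2,-0.75,0],"roll":0},{"linear":[0.2,-0.75,0],"roll":0},{"linear":[0.2,-0.75,0],"roll":0}]'; python3 -m jog '[{"linear":[0.2,-0.75,0],"roll":0},{"linear":[0.2,-0.75,0],"roll":0},{"linear":[0.2,-0.75,0],"roll":0},{"linear":[0.2,-0.7,0],"roll":0},{"linear":[0.2,-0.6,0],"roll":0},{"linear":[0.1,-0.5,0],"roll":0},{"linear":[0.05,-0.3,0],"roll":0},{"linear":[0,0,0],"roll":0},{"linear":[0,0,0],"roll":0},{"linear":[0,0,0],"roll":0}]'
python3 - <<'E'
from h import *
for f in('wrist','side'): grab(f,f[0]+'3')
s=env.observe();print(s['position'],s['tool_rot'])
im=cv2.imread('pics/w3.png')
a=cv2.imread('pics/s3.png')[145:220,225:300]
cv2.imwrite('pics/v3.png',np.hstack([im,cv2.resize(a,(288,384),interpolation=2)]))
E
```

```text
time_s: 15.55
position: [0.5575, -0.1302, 0.1588]
tool_rot: [[1.0, -0.0, -0.001], [-0.0, -1.0, 0.001], [-0.001, -0.001, -1.0]]
ft_force: [0.3, 0.7, -1.3]
grip_width: 0.0498
gripper_force: 26.1
time_s: 16.38
position: [0.6035, 0.0405, 0.1592]
tool_rot: [[1.0, -0.001, -0.0], [-0.001, -1.0, -0.0], [-0.0, 0.0, -1.0]]
ft_force: [-0.6, -0.1, -1.0]
grip_width: 0.0499
gripper_force: 26.1
[0.60358161 0.04020863 0.15936958] [[ 9.99998305e-01 -1.82888554e-03 -2.12815208e-04]
 [-1.82891918e-03 -9.99998315e-01 -1.57984177e-04]
 [-2.12525914e-04  1.58373131e-04 -9.99999965e-01]]
```

View pics/v3.png

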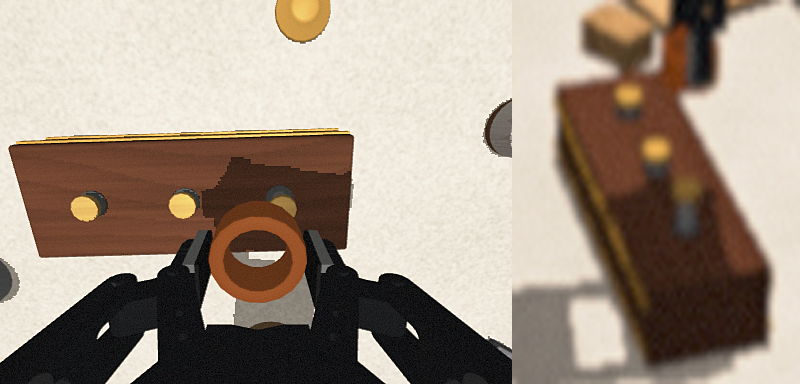

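The side crop shows a and b down and c up. The ring is held level at (258,250) in the wrist view. I'll measure its centre against the TCP.

```bash
python3 - <<'E'
from h import *
im=cv2.imread('pics/w3.png'); h=cv2.cvtColor(im,cv2.COLOR_BGR2HSV)
print(im[230:308:4,258].tolist()); print(im[196:236:4,258].tolist())
m=cv2.inRange(h,(5,150,60),(20,255,255)); ys,xs=np.where(m[190:310,200:320]); print('box',xs.min()+200,xs.max()+200,ys.min()+190,ys.max()+190)
col=np.where(m[190:310,258])[0]+190; print(col.min(),col.max())
p0=(.60358,.04021,.15937)
for u,v,z in((258.5,303,.1788),(210,250,.1788),(307,250,.1788)): print(plane('w3',u,v,z)-p0)
# button c as seen now, and projection check a,b (down ~15.5 mm)
for u,v,z in((85,208,.0745),(182.5,205,.0745)): print(plane('w3',u,v,z))
E
```

```text
[[34, 62, 105], [26, 43, 67], [20, 35, 61], [25, 40, 62], [26, 38, 67], [20, 27, 52], [224, 236, 243], [221, 239, 246], [114, 126, 129], [137, 146, 147], [23, 54, 100], [24, 50, 100], [29, 57, 104], [32, 56, 101], [25, 52, 101], [22, 53, 100], [39, 84, 156], [39, 81, 153], [62, 94, 148], [131, 142, 150]]
[[36, 41, 66], [27, 40, 65], [20, 48, 94], [27, 53, 99], [19, 50, 100], [32, 61, 111], [47, 89, 161], [48, 92, 162], [39, 82, 158], [29, 43, 65]]
box 200 319 190 302
190 301
[-0.02539527 -0.00096274  0.01943   ]
[0.00580732 0.02306527 0.01943   ]
[ 0.00579349 -0.02493068  0.01943   ]
[0.59267475 0.18942717 0.0745    ]
[0.59541664 0.10458894 0.0745    ]
```

```bash
python3 - <<'E'
from h import *
im=cv2.imread('pics/w3.png')
r=im[205:306,258,2].astype(int);print(list(zip(range(205,306),r.tolist()))[10:32],list(zip(range(205,306),r.tolist()))[82:])
for v in(217.5,232.5,292.5,301.5): print(v,(plane('w3',258,v,.1788)-[.60358,.04021,0])[:2])
E
```

```text
[(215, 103), (216, 111), (217, 162), (218, 159), (219, 157), (220, 161), (221, 164), (222, 162), (223, 159), (224, 162), (225, 157), (226, 153), (227, 158), (228, 158), (229, 160), (230, 105), (231, 54), (232, 65), (233, 71), (234, 67), (235, 68), (236, 63)] [(287, 100), (288, 101), (289, 98), (290, 100), (291, 139), (292, 161), (293, 159), (294, 156), (295, 160), (296, 151), (297, 152), (298, 153), (299, 157), (300, 155), (301, 152), (302, 148), (303, 136), (304, 145), (305, 144)]
217.5 [ 0.02310996 -0.00067669]
232.5 [ 0.01527917 -0.00068033]
292.5 [-0.01889603 -0.0006962 ]
301.5 [-0.02445648 -0.00069878]
```

```bash
python3 -m jog '[{"linear":[-0.1,0.25,0],"roll":0},{"linear":[-0.065,0.2,0],"roll":0},{"linear":[0,0.03,0.2],"roll":0},{"linear":[0,0,0.4],"roll":0},{"linear":[0,0,0.4],"roll":0},{"linear":[0,0,0.2],"roll":0},{"linear":[0,0,0.1],"roll":0},{"linear":[0,0,0],"roll":0},{"linear":[0,0,0],"roll":0}]'
```

```text
time_s: 17.23
position: [0.5974, 0.022, 0.1078]
tool_rot: [[1.0, -0.0, 0.001], [-0.0, -1.0, -0.0], [0.001, 0.0, -1.0]]
ft_force: [0.4, -0.3, -0.5]
grip_width: 0.0496
gripper_force: 26.2
```

```bash
python3 -m jog '[{"linear":[-0.01,0.03,0],"roll":0},{"linear":[0,0,0.1],"roll":0},{"linear":[0,0,0.2],"roll":0},{"linear":[0,0,0.2],"roll":0},{"linear":[0,0,0.2],"roll":0},{"linear":[0,0,0.2],"roll":0},{"linear":[0,0,0.1],"roll":0},{"linear":[0,0,0],"roll":0},{"linear":[0,0,0],"roll":0}]'
```

```text
time_s: 17.98
position: [0.5967, 0.021, 0.0672]
tool_rot: [[1.0, -0.0, -0.0], [-0.0, -1.0, 0.0], [-0.0, -0.0, -1.0]]
ft_force: [-0.0, 0.7, -0.8]
grip_width: 0.0495
gripper_force: 26.2
```

```bash
python3 -m jog '[{"linear":[0,0,0.03],"roll":0},{"linear":[0,0,0.02],"roll":0},{"linear":[0,0,0.02],"roll":0},{"linear":[0,0,0],"roll":0},{"linear":[0,0,0],"roll":0}]'
```

```text
time_s: 18.4
position: [0.5968, 0.021, 0.0647]
tool_rot: [[1.0, -0.0, 0.0], [-0.0, -1.0, -0.0], [0.0, 0.0, -1.0]]
ft_force: [-0.6, 0.3, -0.0]
grip_width: 0.0497
gripper_force: 26.2
```

```bash
python3 -m jog '[{"linear":[0,0,0.012],"roll":0},{"linear":[0,0,0],"roll":0},{"linear":[0,0,0],"roll":0}]';python3 -m jog '[{"linear":[0,0,0],"roll":0},{"linear":[0,0,0],"roll":0},{"linear":[0,0,0],"roll":0},{"linear":[0,0,0],"roll":0},{"linear":[0,0,0],"roll":0}]' 0.5; python3 -m jog '[{"linear":[0,0,-0.1],"roll":0},{"linear":[0,0,-0.3],"roll":0},{"linear":[0,0,-0.6],"roll":0},{"linear":[0,0,-0.9],"roll":0},{"linear":[0,0,-0.9],"roll":0},{"linear":[0,0,-0.9],"roll":0},{"linear":[-0.9,0,0],"roll":0},{"linear":[-0.9,0,0],"roll":0},{"linear":[-0.5,0,0],"roll":0},{"linear":[0,0,0],"roll":0},{"linear":[0,0,0],"roll":0}]'
python3 - <<'E'
from h import *
for f in('wrist','side'): grab(f,f[0]+'4')
im=cv2.imread('pics/w4.png')
a=cv2.imread('pics/s4.png')[145:220,225:300]
cv2.imwrite('pics/v4.png',np.hstack([im,cv2.resize(a,(288,384),interpolation=2)]))
E
```

```text
time_s: 18.65
position: [0.5968, 0.021, 0.0646]
tool_rot: [[1.0, -0.0, 0.001], [-0.0, -1.0, -0.0], [0.001, 0.0, -1.0]]
ft_force: [-1.4, -0.0, 5.0]
grip_width: 0.0496
gripper_force: 26.5
time_s: 19.07
position: [0.5967, 0.021, 0.064]
tool_rot: [[1.0, -0.0, -0.0], [-0.0, -1.0, 0.0], [-0.0, -0.0, -1.0]]
ft_force: [0.2, 0.1, 1.0]
grip_width: 0.0641
gripper_force: 0.0
time_s: 19.98
position: [0.5045, 0.021, 0.213]
tool_rot: [[1.0, -0.001, 0.001], [-0.001, -1.0, -0.0], [0.001, 0.0, -1.0]]
ft_force: [0.0, -0.2, -0.4]
grip_width: 0.0643
gripper_force: 0.0
```

View pics/v4.png

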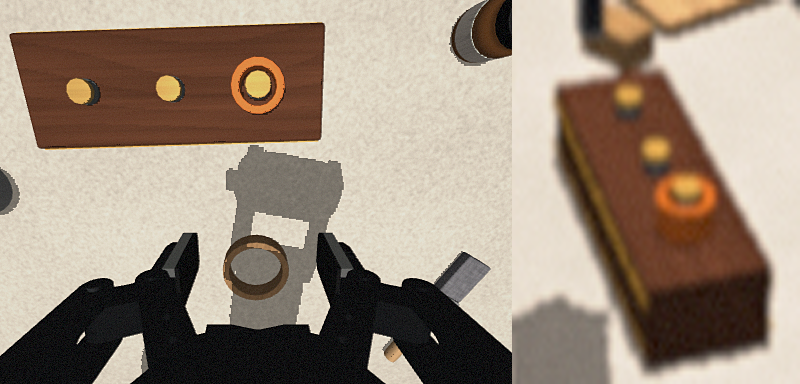

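The ring lies flat around c at (258,85), with c standing out. I'll check the heights of a and b numerically before handing in.

```bash
python3 - <<'E'
from h import *
def bl(f,roi,lo):
    x0,y0,x1,y1=roi; h=cv2.cvtColor(cv2.imread(f'pics/{f}.png'),cv2.COLOR_BGR2HSV)[y0:y1,x0:x1]
    n,l,st,c=cv2.connectedComponentsWithStats(cv2.inRange(h,lo,(38,255,255)));i=1+np.argmax(st[1:,4]);return c[i]+[x0,y0]
for n,r1,r2 in(('a',(55,70,100,110),(248,157,263,172)),('b',(145,70,190,110),(256,168,272,180))):
    p,q=bl('w4',r1,(12,110,110)),bl('s4',r2,(15,110,110)); print(n,p,q,tri(ray('w4',*p),ray('s4',*q)))
E
```

```text
a [78.03522505 90.65166341] [255.         163.13793103] (array([0.5922946 , 0.19186215, 0.07281895]), np.float64(0.0005980648151329757))
b [167.56054688  87.79296875] [262.         173.63888889] (array([0.59443236, 0.1058983 , 0.07372841]), np.float64(0.001441137543154014))
```

a and b stand at about 0.073 to 0.074 m, which is 15 to 16 mm in, so both are latched.

```bash
python3 -c "
from rig import env
print(env.close_job())"
```

```text
the job is handed in; nothing more can be done
None
```

The left and middle catches (a and b) are clicked down; the right one (c) was too stiff, with no click at 15.3 N, so it came back up and the orange ring now lies flat around its button; job handed in at about 20 s.

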